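# Eject the worn stone and hold the sharpener's guard flap at its pointer

### The arm

A 6-joint arm with a two-finger parallel gripper is mounted at the origin on the work surface. World frame = base frame: x ahead of the robot, y to its left, z up, the work surface at z = 0. Lengths are in m, angles in rad, forces in N, time in s.
With the tool pointing down it reaches from about 0.35 to 0.975 m from the base axis. Payload 4.9 kg.
Tool frame: the origin (TCP) lies at the very end of the fingers, on their centre line; the grasp point (between the pads) lies behind it (manip.pinch_z is the y of the grasp point in the tool frame, in m); y points along the fingers, x is the direction in which the jaws open and shut, and the axes are right-handed (so a half turn about y gives the same grasp; the last joint's range is limited). The gripper opens to 85 mm and grips with 20 to 120 N. Pads are 22 mm wide; open, the fingers measure 114 mm over their backs; the gripper's body (76 mm by 85 mm) begins 54 mm behind the grasp point. The pads swing forward as they close: fully open they stand 13 mm farther back than shut.
Start: joints at [-1.31, 0.053, 1.613, -0, 1.476, -0.119], TCP at [0.232, -0.58, 0.231] pointing down, gripper open.
Joint ranges: [-3.01, 3.01], [-1.01, 2.22], [0.06, 2.58], [-1.02, 4.17], [0.09, 2.62], [-3.14, 3.14]. Speed limits (rad/s): [2.57, 2.57, 3.14, 3.14, 3.14, 3.14].

### API

Orientations are given as a unit quaternion [w, x, y, z].
In Python, from plant import manip gives the robot as it stands.
- The arm moves only by the tool drive_tool, never from a script. Its argument "motion" is a list of rows, each a list of 3 entries, a list of its own where there are three numbers: the shift along the tool's x, y, z in units of 25 mm (1.0 is 25 mm), then the turn, a rotation vector about the tool's x, y, z in units of 5 degrees (1.0 is 5 degrees), then the closure, from -1 (fully open) to 1 (shut). A call has 1 to 12 rows; each row shifts and turns the commanded pose from where the row before left it, along the tool's axes as they then stand; what a row does not reach is not made up. A row lasts 1/10 s, in which the tool goes at most 50 mm and 8.59 degrees, less where a joint would pass 70% of its speed; a pose out of reach is approached as far as the arm can. A call is refused whole if a number of a shift passes 1 or a number of a turn 1, either way. A call with a gripper value outside its range is refused whole. The fingers move at their own pace and stop on an object; the grip force is fixed at half the most. Time passes only in rows, so rows that do not move let the fingers close. It gives the time, the measured TCP pose, the force and the opening at its end, in the units of the state.
- manip.state(): the state, without advancing time (a new reading comes with each control period).
- manip.grab_frame(name): name is "scene" or "top" or "wrist"; returns a dict with "img" (384x512x3 uint8, blue, green, red), "range_z" (384x512 float32, m along the optical axis (not along the pixel's ray), 0 where there is no reading), "camera_matrix" (3x3 intrinsics, pixels), "world_from_camera" (4x4, takes a point from camera to world coordinates); the wrist camera has in their place "T_tool_cam" (4x4, takes a point from camera to tool coordinates, whose origin is the TCP and whose axes are the tool frame's). Camera axes: x right, y down, z forward; pixel columns grow to the right and rows downward; lengths in m; the calibration is good to about 2 mm. A picture is of the moment at which its call begins: read the wrist's pose just before it.
- manip.job_done(): hands the job in, once; it reports no verdict.
The state is a dict: "time": time; "joint_pos": joint angles; "joint_vel": joint speeds; "joint_efforts": joint torques, N m; "tool_pos": TCP position; "tool_rot": TCP orientation; "contact_force": force on the tool from outside, world axes, zero at the start; "ft_torque": the same for the moment, N m; "gripper_width": opening from 0.0 (shut) to 1.0 (fully open).
Only numpy, scipy, OpenCV 4.12 (cv2) and the standard library are available. Lean on these libraries where they do the work, as an engineer would, in place of code of your own. Each camera call takes 0.05 s, during which the arm holds its last target. There are 200 camera calls.

### The job

I want to look inside the scissor sharpener: with its flap still shut, push the spring ejector all the way in so that the worn stone drops into the catch tray, and let the ejector spring back. Then take the flap by its bar, swing it up until it lines up with the dark pointer on the angle scale, and finish while still holding it there, because it falls shut if let go. Do not shift the pointer or disturb the other things on the table.

Things in the scene. Friction and masses are not known exactly. Their poses are not given: they have to be found in the camera images.
- sharpener: Scissor sharpener fixed to the table, pale green housing under a flap: x -80 to +90, y -60 to +60 mm, 61 mm high. Origin on the table below the channel's middle; x points away from the flap's bar (robot side) to the hinge, y to the ejector, z up; turned up to 0.3 rad. Open steel catch tray fixed on the -y side: x -40 to +40, y -136 to -60 mm, rim 26 mm high.
- flap (a joint): Angle of the flap, rad: 0 = shut (level), grows as the bar swings up, stop at 1.3. It falls shut from any angle unless held (2 to 3 N upward at the bar carries it; hardly any hinge friction). Aluminium frame with a clear pane, about 0.5 kg, 160 mm long from the hinge, 116 mm wide, 8 mm thick, with two arms that carry the grip bar.
- flap_hinge (a point): Middle of the flap's hinge axis, 85 mm to +x of the sharpener's origin and 66 mm above the table; the axis runs along the sharpener's y.
- flap_bar (a point): Middle of the flap's grip bar: round steel, 12 mm diameter, parallel to the hinge and 215 mm from it, 66 mm above the table when shut. 80 mm between its arms is free to grip; a 49 mm open gap lies between bar and flap frame, and nothing below the bar or on its robot side. Axes are the flap's: x points from the bar to the hinge.
- pointer (a joint): Angle that the pointer marks, rad, measured like the flap's angle and about the same axis: the flap is at the mark when both values are equal. Stiff, stays where it is set; between 0.5 and 1.0.
- pointer_tip (a point): Tip of the pointer, a dark thin needle with a broader end, on the tray side of the flap, next to a steel quarter-circle scale with ticks; 130 mm from the hinge axis, in the plane 75 mm to -y of the sharpener's middle. Its x points from the tip to the hinge axis, along the needle.
- ejector (a joint): Travel of the ejector slide, m: 0 = out (rest), 0.038 = all the way in. It is pushed towards the sharpener's -y and springs back when released; 2.4 N starts it, about 7 N holds it in.
- ejector_pad (a point): Middle of the outer face of the ejector's upright black push pad, 45 mm above the table and 118 mm to +y of the sharpener's middle at rest. The pad is 44 mm (x) by 8 mm by 46 mm high (18 to 64 mm above the table); push it along the sharpener's -y.
- tray_mid (a point): Middle of the catch tray's floor, 3 mm above the table; inside it measures 74 by 70 mm.
- stone: Worn whetstone, a plain grey block 44 by 30 by 16 mm, 55 g; origin at its centre. It starts in the sharpener's channel under the flap, 28 mm above the table, 42 mm to -y of the sharpener's middle; the ejector pushes it out to -y, over the edge into the tray.
- pin_wheel: Bystander: white disc of pins, 70 mm across, 11 mm high; origin at its underside.
- thread_spool: Bystander: small upright spool of blue thread, 32 mm across, 45 mm high; origin at its underside.
- tape_measure: Bystander: round white tape measure, 54 mm across, 22 mm high; origin at its underside.
- shears: Bystander: tailor's shears with black handles lying flat, 245 mm long, 12 mm high; origin near the pivot.
- ruler: Bystander: wooden ruler lying flat, 300 by 32 by 4 mm; origin at the middle of its underside.
- thread_cone: Bystander: upright cone of brown thread, 64 mm across, 122 mm high; origin at its underside.
- button_jar: Bystander: glass jar with a steel cap, 60 mm across, 75 mm high; origin at its underside.

How it is judged:
By the outcome, as a careful person would: the job done as asked, in the order asked, and still so for the second after the job is handed in, while the arm keeps its last pose, push and grip.
It also fails if it takes over 59 s, if anything falls off the work surface, if the arm or the gripper's body presses on something with over 40 N, if the wrist force passes 120 N, or if a joint passes its speed limit or range.

## Working session

There is one attempt and no reset: what is moved stays moved. The work goes in short steps, Python scripts to look and compute and a tool call to move; the robot and the scene stay as the last step left them, time stands still between calls to the robot, and variables do not carry over. Pictures are saved under pics/ and viewed, about 8 in all and at most 12, crops included, and the job is handed in when it is done.

Besides the shell and the picture viewer there is one more tool, called after "Call:" by a JSON object that holds its "api" and its "payload", one argument or row to a line. drive_tool: Moves the arm, as the interface text tells. Its arguments: {"type":"object","properties":{"motion":{"type":"array","items":{"type":"array"}}},"required":["motion"]}

```bash
ls; mkdir -p pics; cat > h.py <<'E'
import numpy as np, cv2
from plant import manip
from scipy.spatial.transform import Rotation as R
def pts(f):
    K=f["camera_matrix"];z=f["range_z"];v,u=np.indices(z.shape)
    p=np.stack([(u-K[0,2])/K[0,0]*z,(v-K[1,2])/K[1,1]*z,z],-1)
    T=f["world_from_camera"]
    return p@T[:3,:3].T+T[:3,3]
def rot(s): 
    q=s["tool_rot"]; return R.from_quat([q[1],q[2],q[3],q[0]])
E
python3 - <<'E'
from h import *
s=manip.state();print({k:np.round(v,3) for k,v in s.items()},manip.pinch_z)
print(rot(s).as_matrix().round(3))
for n in("scene","top"):
    f=manip.grab_frame(n);cv2.imwrite(f"pics/{n}0.png",cv2.resize(f["img"],(800,600)));np.savez(f"{n}0.npz",**f)
    print(n,f["world_from_camera"].round(3),f["camera_matrix"])
E
```

```text
pics
{'time': np.float64(0.0), 'joint_pos': array([-1.31 ,  0.053,  1.614,  0.   ,  1.476, -0.119]), 'joint_vel': array([-0.001, -0.   ,  0.   , -0.001, -0.   , -0.   ]), 'joint_efforts': array([ 1.0000e-03, -3.9367e+01, -3.7018e+01, -0.0000e+00,  7.0000e-03,
       -0.0000e+00]), 'tool_pos': array([ 0.232, -0.58 ,  0.23 ]), 'tool_rot': array([ 0.586, -0.585,  0.397, -0.396]), 'contact_force': array([ 0.407, -0.042,  0.523]), 'ft_torque': array([ 0.014,  0.023, -0.028]), 'gripper_width': np.float64(1.004)} -0.0187
[[ 0.371 -0.     0.929]
 [-0.929  0.002  0.371]
 [-0.002 -1.     0.   ]]
scene [[ 0.759  0.451 -0.47   1.269]
 [ 0.651 -0.501  0.57  -0.842]
 [ 0.022 -0.739 -0.674  1.081]
 [ 0.     0.     0.     1.   ]] [[464.47654188   0.         259.00333235]
 [  0.         464.47654188 196.71614778]
 [  0.           0.           1.        ]]
top [[-0.005 -0.991  0.131  0.392]
 [-1.     0.008  0.02   0.013]
 [-0.021 -0.131 -0.991  1.228]
 [ 0.     0.     0.     1.   ]] [[439.62371958   0.         253.97205096]
 [  0.         439.62371958 192.03051066]
 [  0.           0.           1.        ]]
```

View pics/scene0.png

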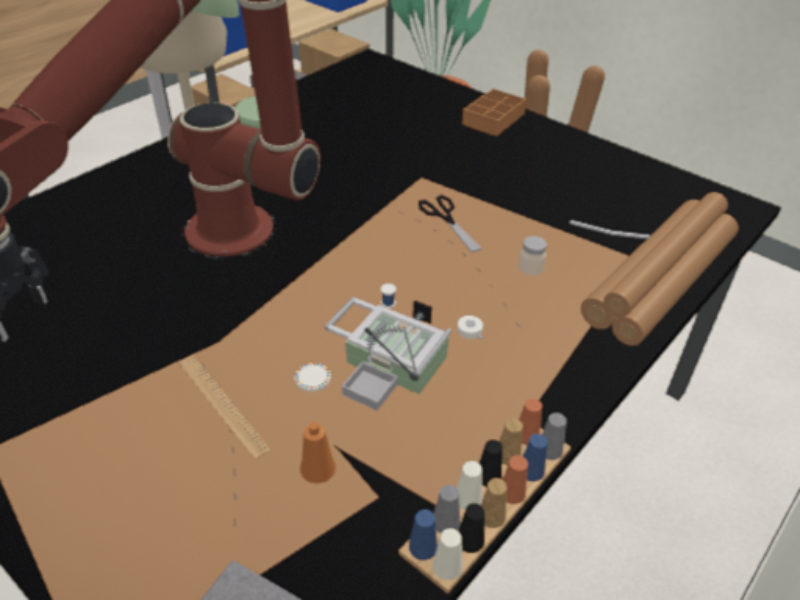

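View pics/top0.png

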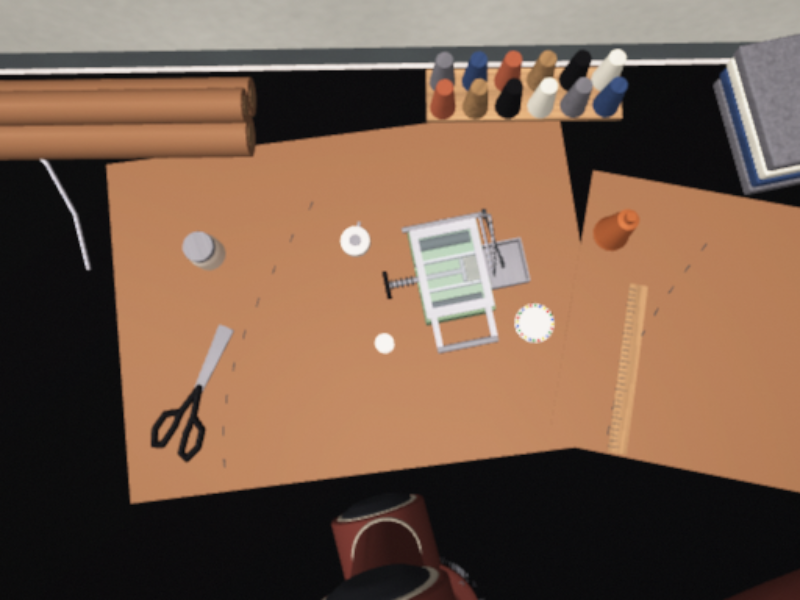

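The top view shows the sharpener in the middle: bar at (467,346), black ejector pad at (387,285), tray at (508,263), pointer at about (497,255). The spool (385,343) and pin wheel (534,323) are beside the bar; the tape measure (355,240) is beside the ejector.

```bash
python3 - <<'E'
from h import *
f=dict(np.load("top0.npz"));K=f["camera_matrix"];T=f["world_from_camera"];img=f["img"]
def ray(u,v,z):
    d=T[:3,:3]@np.array([(u-K[0,2])/K[0,0],(v-K[1,2])/K[1,1],1]);return T[:3,3]+d*(z-T[2,3])/d[2]
P=pts(f);w=np.zeros(img.shape[:2],bool);w[120:240,230:345]=1
g=img.astype(int);sat=g.max(2)-g.min(2)
m=w&(P[...,2]>.055)&(P[...,2]<.085)&(sat<25)&(g.min(2)>110)
m=cv2.morphologyEx(m.astype(np.uint8),cv2.MORPH_CLOSE,np.ones((9,9)))
n,l,st,c=cv2.connectedComponentsWithStats(m);i=1+st[1:,4].argmax()
print("flap",st[i],P[l==i].mean(0).round(3),np.median(P[l==i][:,2]))
q=np.array([ray(u,v,.068) for v,u in np.argwhere(l==i)])[:,:2]
r=cv2.minAreaRect((q*1000).astype(np.float32));print(r,cv2.boxPoints(r))
# dark pad
m=((g.max(2)<50)&w).astype(np.uint8);n,l,st,c=cv2.connectedComponentsWithStats(m)
for i in range(1,n):
    if st[i,4]>8: print("dark",st[i],c[i],ray(*c[i],.064).round(4),np.median(P[l==i][:,2]),cv2.minAreaRect(np.argwhere(l==i).astype(np.float32)))
# tray, bystanders (heights)
for nme,u,v,z in (("spool",385,343,.045),("tape",355,240,.022),("pinw",534,323,.011),("bar",467,346,.072),("padTop",387,285,.064),("hinge end L",405,228,.07),("hinge end R",487,213,.07),("barL",440,349,.07),("barR",497,341,.07),("traymid",508,263,.003)):
    print(nme,ray(u*.64,v*.64,z).round(4),P[int(v*.64),int(u*.64)].round(3))
x=cv2.resize(img[100:250,220:370],(800,800),interpolation=cv2.INTER_CUBIC)[:,:]
cv2.imwrite("pics/c.png",cv2.resize(x,(600,600)))
E
```

```text
flap [ 258  136   61   90 3174] [ 0.594 -0.06   0.071] 0.06782689152854082
((575.5274658203125, -63.45289611816406), (223.3631591796875, 138.77957153320312), 11.003006935119629) [[ 452.65515   -16.654295]
 [ 479.1427   -152.8827  ]
 [ 698.3998   -110.251495]
 [ 671.91223    25.976913]]
dark [246 174   4  17  25] [247.4  182.56] [0.5716 0.0537 0.064 ] 0.06205264720334425 ((182.03846740722656, 247.3076934814453), (16.277639389038086, 1.3728129863739014), 11.309932708740234)
spool [0.4739 0.0573 0.045 ] [0.475 0.058 0.044]
tape [0.6607 0.1115 0.022 ] [0.662 0.112 0.022]
pinw [ 0.51   -0.2056  0.011 ] [ 0.513 -0.205  0.005]
bar [ 0.4661 -0.0814  0.072 ] [ 0.467 -0.079  0.07 ]
padTop [0.572  0.0529 0.064 ] [0.574 0.055 0.061]
hinge end L [0.6702 0.0213 0.07  ] [ 0.69   0.022 -0.003]
hinge end R [ 0.6953 -0.1202  0.07  ] [ 0.715 -0.126  0.   ]
barL [ 0.4614 -0.0362  0.07  ] [ 0.462 -0.034  0.074]
barR [ 0.4743 -0.1321  0.07  ] [ 0.475 -0.132  0.071]
traymid [ 0.6199 -0.1637  0.003 ] [ 0.621 -0.164  0.002]
```

View pics/c.png

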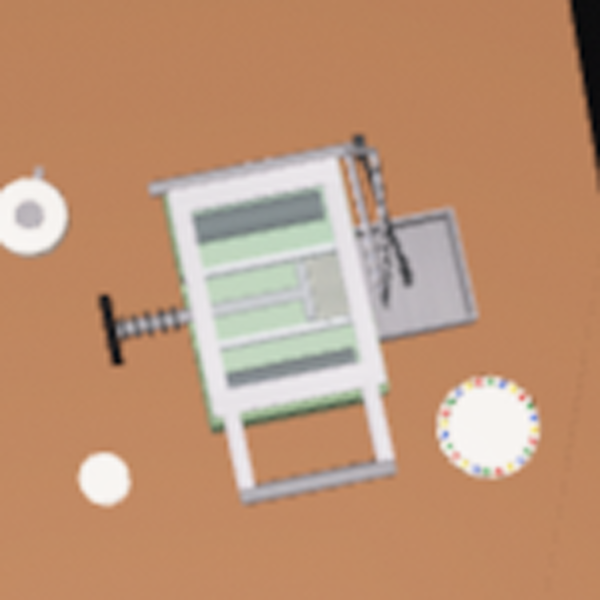

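The crop shows the shut flap with its bar from (245,495) to (393,467), the pad at (110,330), the stone at (325,285), and the dark pointer from the hinge (360,140) to its tip (407,283). Bar and pad together give a yaw of about 0.19 and an origin of about (0.5935, -0.058). The bar-to-pad distance is 173.2 mm against 172.9 mm nominal, so I'll start moving: first turn the tool to the sharpener's axes.

Call:
{"api": "drive_tool", "payload": {
  "motion": [
    [[0, -0.3, 0], [0, -0.99, 0], 1],
    [[0, -0.3, 0], [0, -0.99, 0], 1],
    [[0, -0.3, 0], [0, -0.99, 0], 1],
    [[0, -0.3, 0], [0, -0.99, 0], 1],
    [[0, -0.3, 0], [0, -0.99, 0], 1],
    [[0, -0.3, 0], [0, -0.99, 0], 1],
    [[0, -0.3, 0], [0, -0.99, 0], 1],
    [[0, -0.3, 0], [0, -0.99, 0], 1],
    [[0, 0, 0], [0, -0.99, 0], 1],
    [[0, 0, 0], [0, -0.99, 0], 1],
    [[0, 0, 0], [0, -0.99, 0], 1],
    [[0, 0, 0], [0, -0.99, 0], 1]
  ]
}}

```text
time: 1.3
tool_pos: [0.2316, -0.5802, 0.2905]
tool_rot: [0.706, -0.705, 0.053, -0.053]
contact_force: [-0.1, -0.0, 0.4]
gripper_width: -0.002
```

Call:
{"api": "drive_tool", "payload": {
  "motion": [
    [[0, 0, 0], [0, -0.99, 0], 1],
    [[0, 0, 0], [0, -0.99, 0], 1],
    [[0, 0, 0], [0, -0.99, 0], 1],
    [[0, 0, 0], [0, -0.99, 0], 1],
    [[0, 0, 0], [0, 0, 0], 1]
  ]
}}

```text
time: 1.8
tool_pos: [0.2316, -0.5802, 0.2906]
tool_rot: [0.704, -0.703, -0.067, 0.068]
contact_force: [0.2, 0.1, -0.3]
gripper_width: 0.002
```

```bash
cat >> h.py <<'E'
t=0.19;O=np.array([.5935,-.058,0]);S=R.from_euler("z",t)   # sharpener pose
def sh(p): return S.inv().apply(np.asarray(p)-O)
def go(p):  # tool-axis units to a sharpener-frame target
    s=manip.state();d=S.apply(p)+O-s["tool_pos"]
    print("units",(rot(s).inv().apply(d)/.025).round(2))
def rep():
    s=manip.state();M=rot(s).as_matrix();print("t",s["time"].round(2),"sh",(sh(s["tool_pos"])*1e3).round(1),"F",S.inv().apply(s["contact_force"]).round(1),"w",s["gripper_width"].round(3),"j",s["joint_pos"].round(2));print((S.inv().as_matrix()@M).round(3))
E
python3 - <<'E'
from h import *
rep();go([0,.16,.25])
f=dict(np.load("scene0.npz"));K=f["camera_matrix"];T=f["world_from_camera"]
x=cv2.resize(f["img"][180:260,200:300],(800,640),interpolation=cv2.INTER_CUBIC);cv2.imwrite("pics/s.png",x[:600])
E
```

```text
Traceback (most recent call last):
  File "h.py", line 17, in rep
    s=manip.state();M=rot(s).as_matrix();print("t",s["time"].round(2),"sh",(sh(s["tool_pos"])*1e3).round(1),"F",S.inv().apply(s["contact_force"]).round(1),"w",s["gripper_width"].round(3),"j",s["joint_pos"].round(2));print((S.inv().as_matrix()@M).round(3))
                                                   ^^^^^^^^^^^^^^^
AttributeError: 'float' object has no attribute 'round'
```

```bash
sed -i 's/s\["time"\].round(2)/s["time"]/; s/s\["gripper_width"\].round(3)/round(float(s["gripper_width"]),3)/' h.py
sed -i 's/s\["joint_pos"\].round(2)/np.round(s["joint_pos"],2)/' h.py
python3 - <<'E'
from h import *
rep();go([0,.16,.25])
f=dict(np.load("scene0.npz"))
x=cv2.resize(f["img"][180:255,200:300],(800,600),interpolation=cv2.INTER_CUBIC);cv2.imwrite("pics/s.png",x)
E
```

```text
t 1.8 sh [-454.  -444.4  290.6] F [ 0.3  0.  -0.3] w 0.002 j [-1.31  0.02  1.54  0.    1.57 -1.5 ]
[[ 1.    -0.    -0.001]
 [ 0.001  0.001  1.   ]
 [-0.    -1.     0.001]]
units [18.19  1.65 24.16]
```

View pics/s.png

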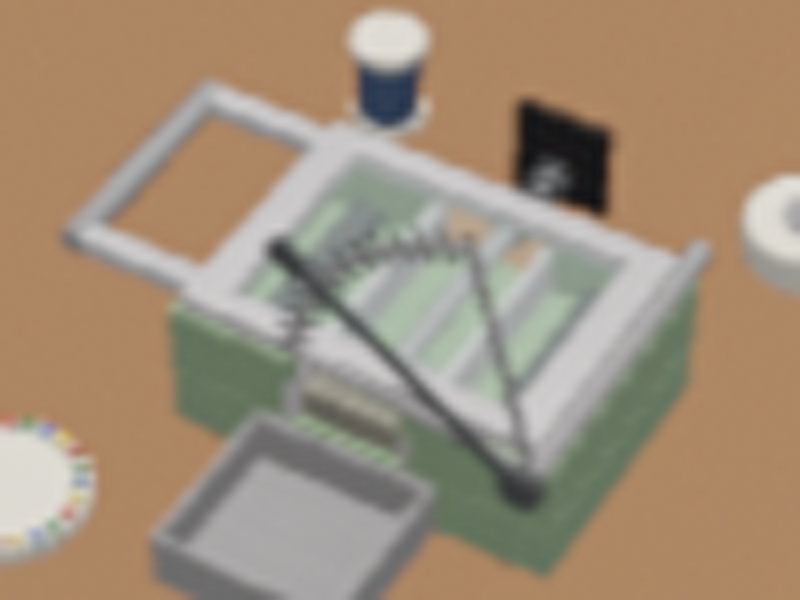

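The needle is clear here: pivot boss at (522,488), tip at (278,247), scale arc behind it. I'll cast both rays onto the plane y = -75 while the arm travels.

Call:
{"api": "drive_tool", "payload": {
  "motion": [
    [[0.5, 0.15, 1], [0, 0, 0], 1],
    [[0.75, 0.15, 1], [0, 0, 0], 1],
    [[0.75, 0, 1], [0, 0, 0], 1],
    [[0.75, 0, 1], [0, 0, 0], 1],
    [[0.75, 0, 1], [0, 0, 0], 1],
    [[0.75, 0, 1], [0, 0, 0], 1],
    [[0.75, 0, 1], [0, 0, 0], 1],
    [[0.75, 0, 1], [0, 0, 0], 1],
    [[0.75, 0, 1], [0, 0, 0], 1],
    [[0.75, 0, 1], [0, 0, 0], 1],
    [[0.75, 0, 1], [0, 0, 0], 1],
    [[0.75, 0, 1], [0, 0, 0], 1]
  ]
}}

```text
time: 3.0
tool_pos: [0.3897, -0.243, 0.2836]
tool_rot: [0.704, -0.704, -0.067, 0.067]
contact_force: [0.4, -0.4, 0.7]
gripper_width: 0.002
```

Call:
{"api": "drive_tool", "payload": {
  "motion": [
    [[0.75, 0.1, 1], [0, 0, 0], 1],
    [[0.75, 0.1, 1], [0, 0, 0], 1],
    [[0.75, 0.1, 1], [0, 0, 0], 1],
    [[0.75, 0.1, 1], [0, 0, 0], 1],
    [[0.75, 0.1, 1], [0, 0, 0], 1],
    [[0.75, 0.1, 1], [0, 0, 0], 1],
    [[0.75, 0.1, 1], [0, 0, 0], 1],
    [[0.75, 0.1, 1], [0, 0, 0], 1],
    [[0.75, 0.1, 1], [0, 0, 0], 1],
    [[0.75, 0.1, 1], [0, 0, 0], 1],
    [[0.75, 0.1, 1], [0, 0, 0], 1],
    [[0.75, 0.1, 1], [0, 0, 0], 1]
  ]
}}

```text
time: 4.2
tool_pos: [0.5535, 0.0943, 0.2534]
tool_rot: [-0.704, 0.704, 0.067, -0.067]
contact_force: [0.3, -0.9, -0.2]
gripper_width: 0.002
```

```bash
python3 - <<'E'
from h import *
rep();go([0,.16,.2]);go([0,.15,.04])
f=dict(np.load("scene0.npz"));K=f["camera_matrix"];T=f["world_from_camera"]
e=S.apply([0,1,0])
o=[]
for u,v in((522,488),(278,247),(275,243)):
    a,b=200+u/8-.5+.06,180+v/8-.5+.06
    d=T[:3,:3]@[(a-K[0,2])/K[0,0],(b-K[1,2])/K[1,1],1]
    for y in(-.075,):
        k=(y-(T[:3,3]-O)@e)/(d@e);p=sh(T[:3,3]+k*d);o.append(p);print(p.round(4))
for p in o[1:]:
    for h in(o[0],np.array([.085,-.075,.066])):
        w=p-h;print("angle",np.arctan2(w[2],-w[0]).round(3),"len",np.hypot(w[2],w[0]).round(4))
s=manip.state();M=rot(s).as_matrix()
f=manip.grab_frame("wrist");Tc=f["T_tool_cam"];print(Tc.round(3));W=np.eye(4);W[:3,:3]=M;W[:3,3]=s["tool_pos"];f["world_from_camera"]=W@Tc;np.savez("w1.npz",**f)
cv2.imwrite("pics/w1.png",f["img"])
E
```

```text
t 4.2 sh [-10.5 157.1 253.4] F [ 0.1 -1.  -0.2] w 0.002 j [ 0.04 -0.11  1.74 -0.    1.52 -0.15]
[[ 1.    -0.     0.001]
 [-0.001 -0.     1.   ]
 [-0.    -1.    -0.   ]]
units [0.42 2.13 0.12]
units [ 0.42  8.53 -0.28]
[ 0.0909 -0.075   0.0643]
[-0.0137 -0.075   0.1356]
[-0.015 -0.075  0.137]
angle 0.598 len 0.1266
angle 0.614 len 0.1208
angle 0.602 len 0.1284
angle 0.617 len 0.1226
[[ 1.     0.001 -0.002 -0.002]
 [ 0.002 -0.326  0.945 -0.142]
 [ 0.    -0.945 -0.326  0.084]
 [ 0.     0.     0.     1.   ]]
```

View pics/w1.png

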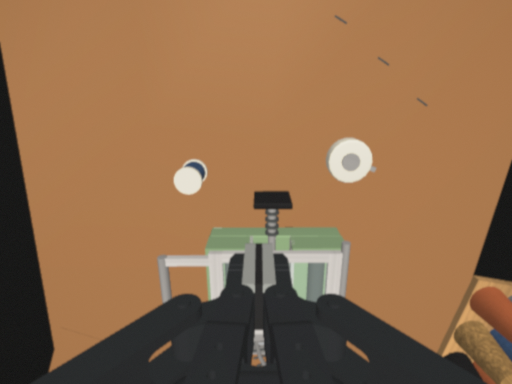

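Wrist view: pad at (272,200), squarely aligned with the fingers at (258,260), spool (190,178) and tape measure (350,160) well clear. The pointer reads about 0.61 so far. I'll descend beside the pad.

Call:
{"api": "drive_tool", "payload": {
  "motion": [
    [[0.2, 0.9, 0], [0, 0, 0], 1],
    [[0.2, 0.9, 0], [0, 0, 0], 1],
    [[0, 1, 0], [0, 0, 0], 1],
    [[0, 1, 0], [0, 0, 0], 1],
    [[0, 1, 0], [0, 0, 0], 1],
    [[0, 1, 0], [0, 0, 0], 1],
    [[0, 1, 0], [0, 0, 0], 1],
    [[0, 1, 0], [0, 0, 0], 1],
    [[0, 0.8, 0], [0, 0, 0], 1],
    [[0, 0, 0], [0, 0, 0], 1]
  ]
}}

```text
time: 5.25
tool_pos: [0.5599, 0.0946, 0.035]
tool_rot: [0.704, -0.704, -0.064, 0.07]
contact_force: [0.7, 0.5, -0.1]
gripper_width: 0.001
```

Call:
{"api": "drive_tool", "payload": {
  "motion": [
    [[0, 0, -0.3], [0, 0, 0], 1],
    [[0, 0, -0.3], [0, 0, 0], 1],
    [[0, 0, -0.3], [0, 0, 0], 1],
    [[0, 0, -0.2], [0, 0, 0], 1],
    [[0, 0, 0], [0, 0, 0], 1]
  ]
}}

```text
time: 5.75
tool_pos: [0.5692, 0.0672, 0.0398]
tool_rot: [0.704, -0.704, -0.068, 0.066]
contact_force: [-0.3, 0.9, -0.5]
gripper_width: -0.002
```

```bash
python3 -c "
from h import *
rep()"
```

```text
t 5.75 sh [ -0.3 127.5  39.8] F [-0.1  1.  -0.5] w -0.002 j [-0.01  0.13  1.88  0.    1.14 -0.2 ]
[[ 1.     0.002  0.   ]
 [-0.    -0.     1.   ]
 [ 0.002 -1.    -0.   ]]
```

Call:
{"api": "drive_tool", "payload": {
  "motion": [
    [[0, 0, -0.3], [0, 0, 0], 1],
    [[0, 0, -0.3], [0, 0, 0], 1],
    [[0, 0, -0.3], [0, 0, 0], 1],
    [[0, 0, -0.3], [0, 0, 0], 1],
    [[0, 0, 0], [0, 0, 0], 1]
  ]
}}

```text
time: 6.25
tool_pos: [0.5746, 0.0384, 0.0395]
tool_rot: [0.704, -0.703, -0.068, 0.067]
contact_force: [0.1, 4.8, 5.6]
gripper_width: 0.001
```

```bash
python3 -c "
from h import *
rep()"
```

```text
t 6.25 sh [-0.3 98.2 39.5] F [1.  4.7 5.6] w 0.001 j [-0.06  0.13  1.87  0.    1.14 -0.25]
[[ 1.     0.001 -0.   ]
 [ 0.     0.001  1.   ]
 [ 0.001 -1.     0.001]]
```

Call:
{"api": "drive_tool", "payload": {
  "motion": [
    [[0, 0, -0.2], [0, 0, 0], 1],
    [[0, 0, -0.1], [0, 0, 0], 1],
    [[0, 0, -0.1], [0, 0, 0], 1],
    [[0, 0, 0], [0, 0, 0], 1]
  ]
}}

```text
time: 6.65
tool_pos: [0.5763, 0.0295, 0.0394]
tool_rot: [0.705, -0.703, -0.068, 0.067]
contact_force: [-0.8, 6.6, 4.4]
gripper_width: 0.001
```

```bash
python3 -c "
from h import *
rep()"
```

```text
t 6.65 sh [-0.4 89.2 39.4] F [0.5 6.6 4.4] w 0.001 j [-0.08  0.14  1.87  0.    1.14 -0.27]
[[ 1.     0.001 -0.001]
 [ 0.001  0.002  1.   ]
 [ 0.001 -1.     0.002]]
```

Call:
{"api": "drive_tool", "payload": {
  "motion": [
    [[0, 0, -0.1], [0, 0, 0], 1],
    [[0, 0, -0.1], [0, 0, 0], 1],
    [[0, 0, 0], [0, 0, 0], 1]
  ]
}}

```text
time: 6.95
tool_pos: [0.5763, 0.0293, 0.0395]
tool_rot: [0.708, -0.7, -0.067, 0.067]
contact_force: [-4.9, 22.5, 9.1]
gripper_width: -0.001
```

Call:
{"api": "drive_tool", "payload": {
  "motion": [
    [[0, 0, -0.1], [0, 0, 0], 1],
    [[0, 0, 0], [0, 0, 0], 1]
  ]
}}

```text
time: 7.15
tool_pos: [0.5763, 0.0292, 0.0396]
tool_rot: [0.71, -0.698, -0.067, 0.068]
contact_force: [-5.8, 29.3, 10.3]
gripper_width: 0.002
```

```bash
python3 -c "
from h import *
rep()"
```

```text
t 7.15 sh [-0.4 88.9 39.6] F [-0.1 29.9 10.3] w 0.002 j [-0.09  0.14  1.86  0.02  1.14 -0.28]
[[ 1.     0.    -0.   ]
 [ 0.     0.016  1.   ]
 [ 0.    -1.     0.016]]
```

The slide is at its stop: position held while the force jumped to 30 N. I'll retract, raise and look at the tray.

Call:
{"api": "drive_tool", "payload": {
  "motion": [
    [[0, 0, 0.4], [0, 0, 0], 1],
    [[0, 0, 0.5], [0, 0, 0], 1],
    [[0, 0, 0.6], [0, 0, 0], 1],
    [[0, 0, 0.8], [0, 0, 0], 1],
    [[0, 0, 0.5], [0, 0, 0], 1],
    [[0, -0.6, 0], [0, 0, 0], 0],
    [[0, -1, 0], [0, 0, 0], 0],
    [[0, -1, 0], [0, 0, 0], 0],
    [[-0.2, -1, 0], [0, 0, 0], 0],
    [[-0.5, -1, 0], [0, 0, 0], 0],
    [[-1, -1, -0.2], [0, 0, 0], 0],
    [[-1, -0.5, -0.5], [0, 0, 0], 0]
  ]
}}

```text
time: 8.35
tool_pos: [0.5018, 0.0591, 0.1951]
tool_rot: [-0.703, 0.704, 0.069, -0.066]
contact_force: [1.0, -1.4, 0.1]
gripper_width: 0.5
```

```bash
python3 - <<'E'
from h import *
rep();go([-.130,0,.2])
a=manip.grab_frame("top");b=manip.grab_frame("scene");np.savez("scene1.npz",**b);np.savez("top1.npz",**a)
x=cv2.resize(a["img"][110:235,230:355],(400,400),interpolation=cv2.INTER_CUBIC);y=cv2.resize(b["img"][180:280,200:300],(400,400),interpolation=cv2.INTER_CUBIC)
cv2.imwrite("pics/d.png",np.hstack([x,y]))
E
```

```text
t 8.35 sh [-67.9 132.3 195.1] F [ 0.7 -1.6  0.1] w 0.5 j [-0.03 -0.22  1.93 -0.    1.43 -0.22]
[[ 1.     0.004 -0.002]
 [ 0.002 -0.002  1.   ]
 [ 0.004 -1.    -0.002]]
units [-2.49 -0.19 -5.29]
```

View pics/d.png

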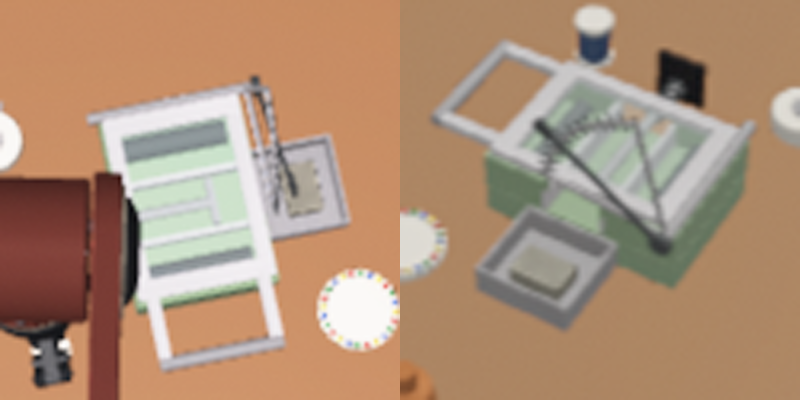

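Left (top): stone in the tray at (305,187). Right (scene): stone flat in the tray at (543,270), ejector pad back out at (682,80), pointer unchanged. Now I'll move over to the bar and tilt the tool 40°, so that the swing ends near vertical.

Call:
{"api": "drive_tool", "payload": {
  "motion": [
    [[-0.8, 0, -0.6], [0, 0, 0], 0],
    [[-0.8, 0, -0.6], [0, 0, 0], 0],
    [[-0.8, 0, -0.6], [0, 0, -1], 0],
    [[0, 0, -0.6], [0, 0, -1], 0],
    [[0, 0, -0.6], [0, 0, -1], 0],
    [[0, 0, -0.6], [0, 0, -1], 0],
    [[0, 0, -0.6], [0, 0, -1], 0],
    [[0, 0, -0.6], [0, 0, -1], 0],
    [[0, 0, -0.5], [0, 0, -1], 0],
    [[0, 0, 0], [0, 0, -1], 0],
    [[0, 0, 0], [0, 0, 0], 0]
  ]
}}

```text
time: 9.55
tool_pos: [0.4657, -0.0825, 0.1889]
tool_rot: [0.685, -0.639, -0.302, -0.178]
contact_force: [-0.9, -0.1, 0.2]
gripper_width: 0.506
```

```bash
python3 - <<'E'
from h import *
rep()
s=manip.state();M=rot(s);W=np.eye(4);W[:3,:3]=M.as_matrix();W[:3,3]=s["tool_pos"]
f=manip.grab_frame("wrist");f["world_from_camera"]=W@f["T_tool_cam"];np.savez("w2.npz",**f);cv2.imwrite("pics/w2.png",f["img"])
P=pts(f);Q=sh(P.reshape(-1,3)).reshape(P.shape)
m=(Q[...,0]<-.115)&(Q[...,0]>-.15)&(abs(Q[...,1])<.035)&(Q[...,2]>.05)&(Q[...,2]<.085)
print("bar",m.sum(),np.median(Q[m],0).round(4),Q[m].min(0).round(4),Q[m].max(0).round(4))
y=M.apply([0,1,0]);b=S.apply([-.130,0,.066])+O
print("target units to grasp",((M.inv().apply(b-s["tool_pos"])-[0,manip.pinch_z,0])/.025).round(2))
E
```

```text
t 9.55 sh [-1.301e+02  1.000e-01  1.889e+02] F [-0.9  0.1  0.2] w 0.506 j [-0.62 -0.77  2.42  0.56  1.05 -0.98]
[[ 0.768  0.641  0.002]
 [-0.003 -0.     1.   ]
 [ 0.641 -0.768  0.002]]
bar 1298 [-0.1286  0.0024  0.0702] [-0.1328 -0.0349  0.0623] [-0.1209  0.035   0.0728]
target units to grasp [-3.15  4.52 -0.01]
```

View pics/w2.png

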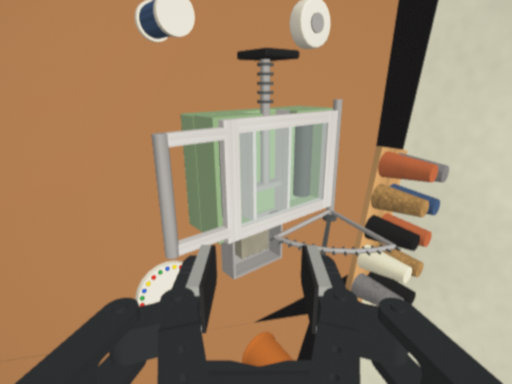

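Wrist view: the bar runs vertically at (167,195), the gap to its right is open, and fingers and bar are parallel. Depth puts the bar at x ≈ -130, top 73 mm, as expected. Joints 2 and 3 are near their limits, so I'll ease the tilt to 30° and go in.

Call:
{"api": "drive_tool", "payload": {
  "motion": [
    [[0, 0, 0], [0, 0, 1], 0],
    [[0, 0, 0], [0, 0, 1], 0],
    [[-0.8, 0, 0], [0, 0, 0], 0],
    [[-0.8, 0, 0], [0, 0, 0], 0],
    [[-0.86, 0.5, 0], [0, 0, 0], 0],
    [[0, 0.75, 0], [0, 0, 0], 0],
    [[0, 0.75, 0], [0, 0, 0], 0],
    [[0, 0.5, 0], [0, 0, 0], 0],
    [[0, 0, 0], [0, 0, 0], 0]
  ]
}}

```text
time: 10.5
tool_pos: [0.4457, -0.0848, 0.1053]
tool_rot: [0.698, -0.662, -0.247, -0.115]
contact_force: [0.3, -0.5, -0.1]
gripper_width: 0.496
```

```bash
cat >> h.py <<'E'
def bar(th):
    s=manip.state();M=rot(s);b=S.apply([.085-.215*np.cos(th),0,.066+.215*np.sin(th)])+O
    print("to bar units",((M.inv().apply(b-s["tool_pos"])-[0,manip.pinch_z,0])/.025).round(2))
E
python3 -c "
from h import *
rep();bar(0)"
```

```text
t 10.5 sh [-150.2    1.6  105.3] F [ 0.2 -0.5 -0.1] w 0.496 j [-0.57 -0.63  2.43  0.43  0.99 -0.94]
[[ 0.868  0.497 -0.003]
 [ 0.002  0.003  1.   ]
 [ 0.497 -0.868  0.002]]
to bar units [-0.08  2.51 -0.07]
```

Call:
{"api": "drive_tool", "payload": {
  "motion": [
    [[-0.08, 0.6, -0.07], [0, 0, 0], 0],
    [[0, 0.6, 0], [0, 0, 0], 0],
    [[0, 0.6, 0], [0, 0, 0], 0],
    [[0, 0.6, 0], [0, 0, 0], 0],
    [[0, 0, 0], [0, 0, 0], 0]
  ]
}}

```text
time: 11.0
tool_pos: [0.4739, -0.0814, 0.0528]
tool_rot: [0.698, -0.662, -0.247, -0.116]
contact_force: [-0.7, -0.7, -0.6]
gripper_width: 0.504
```

```bash
python3 - <<'E'
from h import *
rep();bar(0)
f=manip.grab_frame("wrist");x=cv2.resize(f["img"][190:384,100:400],(600,388));cv2.imwrite("pics/w3.png",x)
E
```

```text
t 11.0 sh [-121.9   -0.4   52.8] F [-0.8 -0.5 -0.6] w 0.504 j [-0.52 -0.42  2.4   0.47  0.81 -0.98]
[[ 0.867  0.498 -0.003]
 [ 0.002  0.003  1.   ]
 [ 0.498 -0.867  0.001]]
to bar units [-0.02  0.13  0.02]
```

View pics/w3.png

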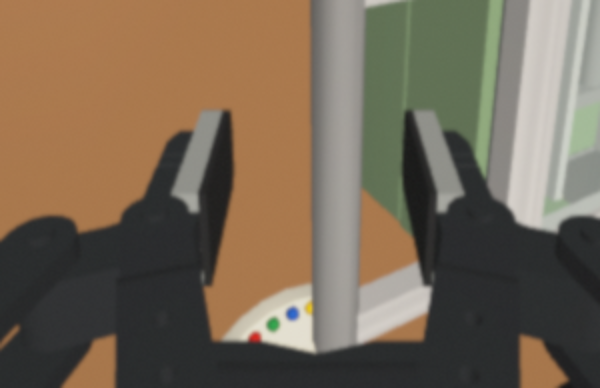

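The bar (335,180) sits between the pads (220 and 420), nearly centred. Closing.

Call:
{"api": "drive_tool", "payload": {
  "motion": [
    [[0, 0, 0], [0, 0, 0], 1],
    [[0, 0, 0], [0, 0, 0], 1],
    [[0, 0, 0], [0, 0, 0], 1],
    [[0, 0, 0], [0, 0, 0], 1],
    [[0, 0, 0], [0, 0, 0], 1]
  ]
}}

```text
time: 11.55
tool_pos: [0.4768, -0.0822, 0.057]
tool_rot: [0.696, -0.662, -0.25, -0.12]
contact_force: [15.2, 6.7, -2.9]
gripper_width: 0.116
```

```bash
python3 - <<'E'
from h import *
rep();bar(0)
s=manip.state();g=sh(s["tool_pos"]+rot(s).apply([0,manip.pinch_z,0]));print("pinch",g.round(4))
E
```

```text
t 11.55 sh [-119.1   -1.7   57. ] F [16.2  3.7 -2.9] w 0.116 j [-0.52 -0.43  2.4   0.48  0.8  -0.98]
[[ 0.862  0.507  0.   ]
 [ 0.    -0.001  1.   ]
 [ 0.507 -0.862 -0.001]]
to bar units [-0.19  0.22  0.07]
pinch [-0.1286 -0.0017  0.0731]
```

Bar gripped (opening about 10 mm). Now I'll swing along the arc: each 2.5° row is about (0.174, -0.311) units with a +0.5 turn.

Call:
{"api": "drive_tool", "payload": {
  "motion": [
    [[0.174, -0.311, 0], [0, 0, 0.5], 1],
    [[0.174, -0.311, 0], [0, 0, 0.5], 1],
    [[0.174, -0.311, 0], [0, 0, 0.5], 1],
    [[0.174, -0.311, 0], [0, 0, 0.5], 1],
    [[0.174, -0.311, 0], [0, 0, 0.5], 1],
    [[0.174, -0.311, 0], [0, 0, 0.5], 1],
    [[0, 0, 0], [0, 0, 0], 1]
  ]
}}

```text
time: 12.25
tool_pos: [0.4811, -0.0813, 0.1094]
tool_rot: [0.706, -0.689, -0.161, -0.026]
contact_force: [7.2, 0.8, -5.3]
gripper_width: 0.113
```

```bash
cat >> h.py <<'E'
def fl():
    rep();s=manip.state();g=sh(s["tool_pos"]+rot(s).apply([0,manip.pinch_z,0]));w=g-[.085,0,.066]
    print("pinch",g.round(4),"r",np.hypot(w[0],w[2]).round(4),"th",np.arctan2(w[2],-w[0]).round(3))
E
python3 -c "
from h import *
fl()"
```

```text
t 12.25 sh [-114.8   -1.6  109.4] F [ 7.2 -0.5 -5.3] w 0.113 j [-0.41 -0.35  2.2   0.17  1.08 -0.66]
[[ 0.965  0.263 -0.002]
 [ 0.002 -0.002  1.   ]
 [ 0.263 -0.965 -0.002]]
pinch [-0.1197 -0.0016  0.1275] r 0.2138 th 0.292
```

Call:
{"api": "drive_tool", "payload": {
  "motion": [
    [[0.174, -0.311, 0], [0, 0, 0.5], 1],
    [[0.174, -0.311, 0], [0, 0, 0.5], 1],
    [[0.174, -0.311, 0], [0, 0, 0.5], 1],
    [[0.174, -0.311, 0], [0, 0, 0.5], 1],
    [[0.174, -0.311, 0], [0, 0, 0.5], 1],
    [[0.174, -0.311, 0], [0, 0, 0.5], 1],
    [[0, 0, 0], [0, 0, 0], 1],
    [[0, 0, 0], [0, 0, 0], 1]
  ]
}}

```text
time: 13.05
tool_pos: [0.4963, -0.0782, 0.156]
tool_rot: [-0.703, 0.704, 0.067, -0.068]
contact_force: [-2.9, -3.6, 1.0]
gripper_width: 0.112
```

```bash
python3 - <<'E'
from h import *
fl()
f=manip.grab_frame("scene");np.savez("scene2.npz",**f)
cv2.imwrite("pics/e.png",cv2.resize(f["img"][165:240,200:300],(800,600),interpolation=cv2.INTER_CUBIC))
E
```

```text
t 13.05 sh [-99.3  -1.5 156. ] F [-3.5 -3.   1. ] w 0.112 j [-0.3  -0.19  1.97 -0.    1.36 -0.49]
[[ 1.    -0.001 -0.001]
 [ 0.001 -0.001  1.   ]
 [-0.001 -1.    -0.001]]
pinch [-0.0992 -0.0015  0.1747] r 0.2139 th 0.533
```

View pics/e.png

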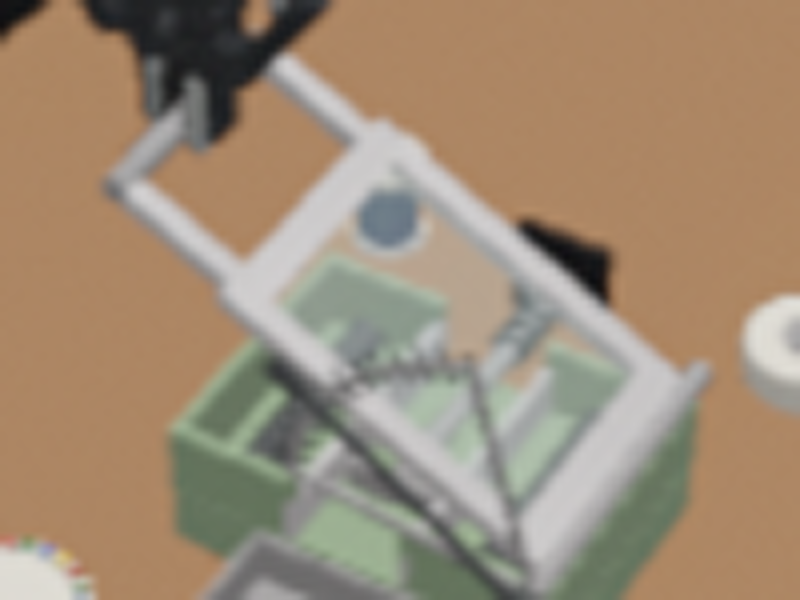

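The flap is up at about 0.53, its side edge running (230,295)→(525,570), with the needle slightly steeper from (275,365). I'll measure the flap angle by a plane fit to its frame (checked against the shut picture) and the needle by a line fit.

```bash
cat > ang.py <<'E'
from h import *
def flap(f,th):
    g=f["img"].astype(int);sat=g.max(2)-g.min(2);Q=sh(pts(f).reshape(-1,3)).reshape(g.shape)
    # coordinates in the flap frame at the guessed angle
    x=Q[...,0]-.085;z=Q[...,2]-.066;c,s=np.cos(th),np.sin(th)
    a=-x*c+z*s;n=x*s+z*c
    m=(sat<40)&(g.min(2)>140)&(a>.0)&(a<.165)&(abs(Q[...,1])<.06)&(abs(n)<.02)&(f["range_z"]>0)
    p=np.c_[a[m],Q[...,1][m],n[m]]
    for _ in range(4):
        A=np.c_[p[:,:2],np.ones(len(p))];k=np.linalg.lstsq(A,p[:,2],rcond=None)[0];r=p[:,2]-A@k;p=p[abs(r)<2.5*r.std()]
    return th+np.arctan(k[0]),k.round(4),len(p),r.std().round(4)
def needle(f,a=(522,488),b=(278,247)):
    K=f["camera_matrix"];T=f["world_from_camera"];gr=cv2.cvtColor(f["img"],cv2.COLOR_BGR2GRAY).astype(np.float32)
    A,B=[np.array([200+u/8-.44,180+v/8-.44]) for u,v in(a,b)];d=(B-A)/np.linalg.norm(B-A);n=np.array([-d[1],d[0]]);q=[]
    o=np.arange(-2.5,2.6,.1)
    for t_ in np.linspace(.12,.9,40):
        L=(A+t_*(B-A)+o[:,None]*n).astype(np.float32);pr=cv2.remap(gr,L[:,:1],L[:,1:],cv2.INTER_CUBIC)[:,0]
        w=np.clip(pr.max()*.75-pr,0,None)**2;q.append(A+t_*(B-A)+n*(w@o/w.sum()))
    e=S.apply([0,1,0]);P=[]
    for u,v in q:
        D=T[:3,:3]@[(u-K[0,2])/K[0,0],(v-K[1,2])/K[1,1],1];k=(-.075-(T[:3,3]-O)@e)/(D@e);P.append(sh(T[:3,3]+k*D))
    P=np.array(P);vx,vz,x0,z0=cv2.fitLine(P[:,[0,2]].astype(np.float32),cv2.DIST_HUBER,0,.001,.001).ravel()
    return np.arctan(-vz/vx),"line z at hinge x",z0+vz/vx*(.085-x0)
E
python3 - <<'E'
from ang import *
L=lambda n:dict(np.load(n+".npz"))
for n,th in(("scene0",0),("top0",0),("scene1",0),("scene2",.53)): print(n,flap(L(n),th))
for n in("scene0","scene1"): print(n,needle(L(n)))
f=manip.grab_frame("top");np.savez("top2.npz",**f);print(flap(f,.53))
E
```

```text
scene0 (np.float64(0.0034392606937298648), array([0.0034, 0.0002, 0.0025]), 998, np.float64(0.0022))
top0 (np.float64(-0.0016727450647086187), array([-0.0017,  0.0016,  0.0018]), 2184, np.float64(0.0023))
scene1 (np.float64(0.0001706080181935143), array([ 0.0002, -0.0014,  0.0029]), 1001, np.float64(0.0024))
scene2 (np.float64(0.4887991746398269), array([-0.0412, -0.004 ,  0.0058]), 1167, np.float64(0.0024))
scene0 (np.float32(0.63757825), 'line z at hinge x', np.float32(0.0633043))
scene1 (np.float32(0.63621914), 'line z at hinge x', np.float32(0.06339133))
(np.float64(0.4821893366695872), array([-0.0478, -0.0014,  0.0042]), 1080, np.float64(0.002))
```

```bash
python3 - <<'E'
from ang import *
L=lambda n:dict(np.load(n+".npz"))
for n in("scene2","top2"): print(n,flap(L(n),.485))
for n in("scene0","scene1","scene2","top0","top1","top2"):
    f=L(n);g=f["img"].astype(int);Q=sh(pts(f).reshape(-1,3)).reshape(g.shape)
    m=(g.max(2)<95)&(abs(Q[...,1]+.075)<.012)&(Q[...,0]<.1)&(Q[...,0]>-.06)&(Q[...,2]>.05)&(Q[...,2]<.19)
    p=Q[m]
    if len(p)<8: print(n,len(p));continue
    vx,vz,x0,z0=cv2.fitLine(p[:,[0,2]].astype(np.float32),cv2.DIST_HUBER,0,.001,.001).ravel()
    far=p[np.argmin(p[:,0])];print(n,len(p),"ang",np.arctan(-vz/vx).round(3),"z@hinge",(z0+vz/vx*(.085-x0)).round(4),"ymed",np.median(p[:,1]).round(4),"tip",far.round(4))
for a,b in(((522,488),(278,247)),((520,486),(280,250)),((522,488),(270,250))): print(needle(L("scene0"),a,b))
# rms check: per-part fits
E
```

```text
scene2 (np.float64(0.4888931597280653), array([ 0.0039, -0.0041,  0.0058]), 1167, np.float64(0.0024))
top2 (np.float64(0.48264398264343744), array([-0.0024, -0.0016,  0.0041]), 1075, np.float64(0.002))
scene0 45 ang 0.611 z@hinge 0.0712 ymed -0.0777 tip [-0.0126 -0.0785  0.1368]
scene1 44 ang 0.596 z@hinge 0.0714 ymed -0.0774 tip [-0.0142 -0.0759  0.1378]
scene2 62 ang 0.607 z@hinge 0.0701 ymed -0.0769 tip [-0.0173 -0.0667  0.0869]
top0 17 ang 0.598 z@hinge 0.0723 ymed -0.0745 tip [-0.0149 -0.0743  0.1389]
top1 14 ang 0.589 z@hinge 0.0753 ymed -0.0744 tip [-0.0176 -0.0735  0.1404]
top2 15 ang 0.571 z@hinge 0.0775 ymed -0.074 tip [-0.0172 -0.0739  0.1379]
(np.float32(0.63757825), 'line z at hinge x', np.float32(0.0633043))
(np.float32(0.6358821), 'line z at hinge x', np.float32(0.06359118))
(np.float32(0.6329211), 'line z at hinge x', np.float32(0.06366871))
```

Flap is at 0.486 by plane fit in both cameras; needle estimates run from 0.60 to 0.637. I'll check them with one shared method: ray-cast the flap's far edge in the same images to see any bias, and look at the needle residuals.

```bash
cat >> ang.py <<'E'
def cast(f,q,y):
    K=f["camera_matrix"];T=f["world_from_camera"];e=S.apply([0,1,0]);P=[]
    for u,v in q:
        D=T[:3,:3]@[(u-K[0,2])/K[0,0],(v-K[1,2])/K[1,1],1];k=(y-(T[:3,3]-O)@e)/(D@e);P.append(sh(T[:3,3]+k*D))
    return np.array(P)
def line(f,a,b,r0,y,mode,lo=.1,hi=.9):
    gr=f["img"][...,0].astype(np.float32) if mode=="edge" else cv2.cvtColor(f["img"],cv2.COLOR_BGR2GRAY).astype(np.float32)
    A,B=[np.array([200+u/8-.44,r0+v/8-.44]) for u,v in(a,b)];d=(B-A)/np.linalg.norm(B-A);n=np.array([-d[1],d[0]]);q=[];o=np.arange(-3,3.01,.1)
    for t_ in np.linspace(lo,hi,40):
        L=(A+t_*(B-A)+o[:,None]*n).astype(np.float32);pr=cv2.GaussianBlur(cv2.remap(gr,L[:,:1],L[:,1:],cv2.INTER_LINEAR),(1,9),0)[:,0]
        i=np.argmax(abs(np.gradient(pr))) if mode=="edge" else np.argmin(pr)
        q.append(A+t_*(B-A)+n*o[i])
    P=cast(f,q,y);vx,vz,x0,z0=cv2.fitLine(P[:,[0,2]].astype(np.float32),cv2.DIST_HUBER,0,.0005,.001).ravel()
    r=(P[:,0]-x0)*-vz+(P[:,2]-z0)*vx
    return "ang",np.arctan(-vz/vx).round(4),"z@.085",(z0+vz/vx*(.085-x0)).round(4),"res mm",(r[::4]*1e3).round(1)
E
python3 - <<'E'
from ang import *
L=lambda n:dict(np.load(n+".npz"))
print("edge0",line(L("scene0"),(680,250),(350,128),180,.058,"edge"))
print("edge2",line(L("scene2"),(675,362),(420,145),165,.058,"edge"))
for n in("scene0","scene1"):
  for y in(-.075,-.078): print("needle",n,line(L(n),(522,488),(278,247),180,y,"min"))
E
```

```text
edge0 ('ang', np.float32(-0.0122), 'z@.085', np.float32(0.0711), 'res mm', array([-0.5,  0.1,  2. ,  0.7, -0.1,  1.4,  0.1,  0.2, -0.2, -1. ]))
edge2 ('ang', np.float32(0.4825), 'z@.085', np.float32(0.0744), 'res mm', array([-0.9, -0. , -0.6, -0.1,  0.7,  0.7,  0.1, -0.4,  1. , -0. ]))
needle scene0 ('ang', np.float32(0.6239), 'z@.085', np.float32(0.0649), 'res mm', array([-0.8, -0.1, -0.3, -0.1, -0.4,  1.3,  1. ,  0.3, -0.5, -1.2]))
needle scene0 ('ang', np.float32(0.6239), 'z@.085', np.float32(0.0697), 'res mm', array([-0.8, -0.1, -0.3, -0.1, -0.4,  1.3,  1. ,  0.3, -0.5, -1.2]))
needle scene1 ('ang', np.float32(0.6204), 'z@.085', np.float32(0.065), 'res mm', array([-0.9, -0.1, -0.3, -0.1, -0.3,  1.4,  1.2,  0.4, -0.3, -1.5]))
needle scene1 ('ang', np.float32(0.6204), 'z@.085', np.float32(0.0699), 'res mm', array([-0.8, -0.1, -0.3, -0.1, -0.3,  1.4,  1.2,  0.4, -0.3, -1.4]))
```

The edge cast agrees with the plane fits (0.4825 against 0.486), and the needle reads about 0.615. I'll raise the flap 7.4° more, then compare directly.

Call:
{"api": "drive_tool", "payload": {
  "motion": [
    [[0.129, -0.23, 0], [0, 0, 0.37], 1],
    [[0.129, -0.23, 0], [0, 0, 0.37], 1],
    [[0.129, -0.23, 0], [0, 0, 0.37], 1],
    [[0.129, -0.23, 0], [0, 0, 0.37], 1],
    [[0, 0, 0], [0, 0, 0], 1],
    [[0, 0, 0], [0, 0, 0], 1]
  ]
}}

```text
time: 13.75
tool_pos: [0.5089, -0.0757, 0.1792]
tool_rot: [-0.698, 0.707, 0.02, -0.114]
contact_force: [-10.0, -3.9, 5.4]
gripper_width: 0.114
```

```bash
python3 - <<'E'
from ang import *
fl()
for n in("scene","top"):
    f=manip.grab_frame(n);np.savez(n+"3.npz",**f);print(n,flap(f,.61))
    if n=="scene":
        cv2.imwrite("pics/g.png",cv2.resize(f["img"][155:245,200:300],(666,600),interpolation=cv2.INTER_CUBIC))
    p=f
E
```

```text
t 13.75 sh [-86.4  -1.4 179.2] F [-10.5  -1.9   5.4] w 0.114 j [-0.26 -0.09  1.84 -0.06  1.51 -0.44]
[[ 0.991 -0.134 -0.001]
 [ 0.001 -0.001  1.   ]
 [-0.134 -0.991 -0.001]]
pinch [-0.0839 -0.0014  0.1977] r 0.2142 th 0.662
scene (np.float64(0.6114419799090394), array([0.0014, 0.0028, 0.0071]), 1041, np.float64(0.0025))
top (np.float64(0.6100288493811442), array([ 0.    , -0.0136,  0.0058]), 217, np.float64(0.0017))
```

View pics/g.png

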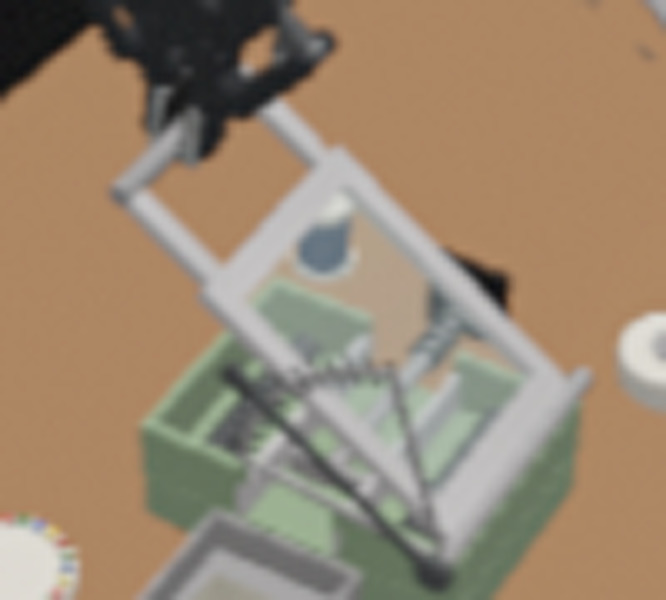

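```bash
python3 - <<'E'
from ang import *
f=dict(np.load("scene3.npz"));k=8/6.66;c=lambda *p:(p[0]*k,p[1]*k)
print("far",line(f,c(560,372),c(342,152),155,.058,"edge"))
print("needle",line(f,c(435,572),c(233,375),155,-.075,"min"))
print("needle part",line(f,c(435,572),c(233,375),155,-.075,"min",.3,.97))
print("near lower edge",line(f,c(360,458),c(207,297),155,-.058,"edge",.05,.95))
print("arm",line(f,c(208,285),c(118,195),155,-.05,"edge",.1,.9))
for p in((233,375),(435,572)): print(cast(f,[(200+p[0]/6.66-.44,155+p[1]/6.66-.44)],-.075))
E
```

```text
far ('ang', np.float32(0.6163), 'z@.085', np.float32(0.0744), 'res mm', array([ 0.5, -0.1, -1.7,  0.5,  0.9, -0.2,  0.6, -0.5, -0.6,  0.6]))
needle ('ang', np.float32(0.62), 'z@.085', np.float32(0.0646), 'res mm', array([-0.5, -0.4, -0.2,  2.4,  1.5, -1.2,  0.4,  0.6,  0.7, -1.5]))
needle part ('ang', np.float32(0.5866), 'z@.085', np.float32(0.0679), 'res mm', array([-0.1,  0.4, -0. , -2.5, -2. ,  0.5,  0.5, -0.5,  0. ,  0. ]))
near lower edge ('ang', np.float32(0.5938), 'z@.085', np.float32(0.0742), 'res mm', array([ 0. ,  0. ,  0.1,  0.6,  6.3, -2.3,  0.6, -0.8,  0.1,  0.2]))
arm ('ang', np.float32(0.6093), 'z@.085', np.float32(0.0673), 'res mm', array([ 0.9, -0.5, -0.5, -0.1,  0.4,  0.9,  0.4,  0.8,  0.3, -1.1]))
[[-0.01294941 -0.075       0.1342473 ]]
[[ 0.09106874 -0.075       0.06491284]]
```

Flap and needle agree: flap 0.610–0.616 (two plane fits, edge cast), needle about 0.59–0.62. I'll hold briefly, check for drift and hand in.

Call:
{"api": "drive_tool", "payload": {
  "motion": [
    [[0, 0, 0], [0, 0, 0], 1],
    [[0, 0, 0], [0, 0, 0], 1],
    [[0, 0, 0], [0, 0, 0], 1],
    [[0, 0, 0], [0, 0, 0], 1],
    [[0, 0, 0], [0, 0, 0], 1]
  ]
}}

```text
time: 14.35
tool_pos: [0.5088, -0.0758, 0.179]
tool_rot: [-0.698, 0.707, 0.02, -0.114]
contact_force: [-10.6, -4.3, 4.6]
gripper_width: 0.113
```

```bash
python3 - <<'E'
from ang import *
fl();f=manip.grab_frame("scene");print(flap(f,.61))
d=cv2.absdiff(f["img"],np.load("scene0.npz")["img"]).max(2)
print("bystander diff",[(n,int(d[v-8:v+8,u-8:u+8].max())) for n,u,v in(("spool",249,188),("tape",301,209),("pinw",200,241),("jar",341,164),("shears",290,145),("cone",203,292))])
manip.job_done()
E
```

```text
t 14.35 sh [-86.6  -1.5 179. ] F [-11.2  -2.2   4.6] w 0.113 j [-0.26 -0.09  1.84 -0.06  1.5  -0.44]
[[ 0.991 -0.133 -0.001]
 [ 0.    -0.001  1.   ]
 [-0.133 -0.991 -0.001]]
pinch [-0.0841 -0.0014  0.1975] r 0.2142 th 0.661
(np.float64(0.6102866130215246), array([0.0003, 0.0024, 0.007 ]), 1036, np.float64(0.0025))
bystander diff [('spool', 118), ('tape', 2), ('pinw', 2), ('jar', 2), ('shears', 4), ('cone', 4)]
the job is handed in; nothing more can be done
```

The worn stone is in the catch tray, and the flap is up at the pointer with the gripper still holding its bar. I handed the job in at about 14.4 s.

- **Ejector:** With the flap shut, I pushed it to its stop, where the force rose to 30 N without further travel, then backed off. The pictures show the stone flat in the tray and the pad back out.
- **Flap angle:** It reads 0.610–0.616 rad by plane fits in two cameras and an edge measurement, and it did not drift over 0.6 s. There is about 11 N of side load on the tool.
- **Pointer angle:** My readings spread from 0.57 to 0.64 rad, most of them between 0.59 and 0.625. The match to the flap is therefore good to roughly 0.02 rad. The pointer was not touched.
- **Reading that disagreed:** The gripper pose alone gave 0.66 rad for the flap. I put this down to the bar sitting about 8 mm nearer the fingertips than nominal, plus a few mm of error in my sharpener position, and relied on the cameras.
- **Bystanders:** The tape measure, pin wheel, jar, shears and cone look unchanged in the pictures. The spool's patch of the picture did change; the raised flap now covers it. It still stands upright in place, seen through the pane. I did not check the ruler, but the arm never came down near it.

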